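Clamp the tent stake with the wing screw

TASK

I want to file the burr off the head of the aluminium tent stake lying in the channel of one of the two bench clamps: with a fingertip push the stake along the channel until its tip is right up against the clamp's column, and only then wind that clamp's wing screw down clockwise, with repeated fingertip strokes on its wings, until it is fully tight and turns no further. Do it all by pushing: do not pinch or lift the stake, and leave the empty clamp's screw and everything else on the bench where it is. Finish clear of everything.

Things in the scene. Friction and masses are not known exactly. Their poses are not given: they have to be found in the camera images.
- clamp: Dark steel bench clamp that has the tent stake in it, fixed. Origin on the bench under its screw; z up; +x runs along its channel, away from the robot's side, to its column. Base 20 mm thick, x -92 to 80, y -45 to 45 mm. On it a 13 mm wide channel (y = 0, floor z = 20 mm) between 8 mm high rails runs from x = -92 mm to the column.
- clamp_stop (a point): The stop for the stake's tip: near face of the clamp's column, on the channel's line, 47 mm along the clamp's +x from the screw's axis, 25 mm above the bench. The column fills clamp x 47 to 71 mm, y -14 to 14 mm, up to z = 126 mm. From it an arm 28 mm wide (z 50 to 66 mm) reaches to x = -16 mm and carries the upright screw.
- clamp_screw (a point): On the screw's axis at the arm's top, 66 mm above the bench. Above it sits a pale cast-aluminium wing head, 80 mm over its two wings: hub 24 mm across, flat upright wings 6 to 7 mm thick, 22 mm high. Under the arm the screw ends in a 22 mm foot over the stake. Head and foot sink 6 mm a turn: undersides of the wings at z = 80 mm fully loose, 72 mm tight.
- clamp_wing (a joint): Turn of that clamp's wing screw, rad: 0 fully loose, 8.0 tight at its hard stop. Grows clockwise seen from above. At value q the wings point along the angles -q and -q + pi, counter-clockwise from the clamp's +x axis. Light friction (about 1.5 N at the wings); it stays where it is left.
- clamp_wing_tip (a point): the outer end of one wing of clamp, 40 mm from the screw's axis, half-way up the wing
- stake_tip (a point): the far end of the aluminium tent stake that lies loose in the clamp's channel: centre of the end face of its shaft. The shaft is square, 10 x 10 mm and 150 mm long; the tip starts 18 to 35 mm short of the column. The stake weighs about 45 g. Its x axis points along the stake from head to tip.
- stake_head (a point): centre of the outer face of the stake's head, a 22 x 22 mm square plate 8 mm thick, which sticks out of the clamp on the robot's side; 158 mm behind the tip, 25 mm above the bench
- spare: a second clamp of the same make, empty, to be left alone; same origin and axes as clamp
- spare_wing_tip (a point): the outer end of one wing of the empty clamp, 40 mm from its screw's axis
- basket_l: square slatted wooden basket, 250 x 250 x 130 mm, fixed, left; origin at the centre of its underside
- basket_r: the same basket on the right, fixed
- cleat_case: grey plastic ice-cleat case, 100 x 160 x 44 mm, lying flat (bystander); origin at the centre of its underside
- globe: glass lantern globe, 104 mm at its widest, 125 mm tall, standing (bystander); origin at the centre of its underside
- vitamins: white plastic vitamin bottle, 56 mm across, 95 mm tall, standing between the clamps (bystander); origin at the centre of its underside
- wax_tin: flat round aluminium tin, 72 mm across, 28 mm tall, on the robot's side of the clamps (bystander); origin at the centre of its underside
- mug: blue ceramic mug, 80 mm across, 90 mm tall (bystander); origin at the centre of its underside
- stake: the whole stake; origin at the tip end, on the underside of the shaft; same x axis
There are look-alikes about, which are no part of the job. What is shaped like the clamp but yellow is not meant.

How it is judged:
On the way, in this order (a step that is already met when the one before it is completed fails the run):
1. the stake is pushed home, its tip within 4 mm of the column, with the screw still loose (x of stake_tip in the frame of clamp above 0.043 m and y of stake_tip in the frame of clamp between -0.005 and 0.005 m and height (world z) of stake_tip below 0.03 m and height (world z) of stake_head below 0.031 m and value of joint clamp_wing below 5 rad), for 0.2 s.
2. the wing screw is wound fully tight (within 0.3 rad of its stop) (value of joint clamp_wing above 7.7 rad), for 0.2 s.
At the end, for the whole second after the job is handed in: The stake lies at rest in its channel with its tip within 4 mm of the column, and the clamp's wing screw is within 0.3 rad of its hard stop (x of stake_tip in the frame of clamp above 0.043 m and value of joint clamp_wing above 7.7 rad and y of stake_tip in the frame of clamp between -0.005 and 0.005 m and height (world z) of stake_tip below 0.03 m and height (world z) of stake_head below 0.031 m and linear speed of stake below 0.01 m/s); the robot touches nothing.
It fails at once if the stake is lifted or tipped out of the channel (either end more than 12 mm up) (height (world z) of any of stake_tip, stake_head above 0.037 m).
It fails at once if the empty clamp's screw is turned (wing tip moved over 15 mm) (distance of spare_wing_tip from where it was at the start of the episode above 0.015 m).
It fails at once if a bystander is moved by more than 25 mm (distance of any of cleat_case, globe, vitamins, wax_tin, mug from where it was at the start of the episode above 0.025 m).
It also fails if it takes over 72 s, if anything falls off the work surface, if the arm or the gripper's body presses on something with over 40 N, if the wrist force passes 120 N, or if a joint passes its speed limit or range.

ROBOT

A 6-joint arm with a two-finger parallel gripper is mounted at the origin on the work surface. World frame = base frame: x ahead of the robot, y to its left, z up, the work surface at z = 0. Lengths are in m, angles in rad, forces in N, time in s.
With the tool pointing down it reaches from about 0.275 to 0.975 m from the base axis. Payload 8.4 kg.
Tool frame: the origin (TCP) lies at the very end of the fingers, on their centre line; the grasp point (between the pads) lies 19 mm behind it; z points along the fingers, y is the line along which they close (so a half turn about z gives the same grasp; the last joint's range is limited). The gripper opens to 92 mm and grips with 3 to 60 N. Pads are 20 mm wide; open, the fingers measure 128 mm over their backs; the gripper's body (75 mm by 189 mm) begins 69 mm behind the grasp point.
Start: joints at [1.252, 0.353, 1.633, -0, 1.155, -0.002], TCP at [0.195, 0.594, 0.176] pointing down, gripper open.
Joint ranges: [-2.63, 2.63], [-0.92, 2.1], [0.06, 2.66], [-1.3, 4.44], [0, 2.69], [-3.02, 3.02]. Speed limits (rad/s): [2.22, 2.22, 2.79, 3.14, 3.14, 3.14].

INTERFACE

Orientations are given as a rotation vector (axis times angle).
In Python, from workcell import manip gives the robot as it stands.
- The arm moves only by the tool apply_moves, never from a script. Its argument "rows" is a list of rows, each an object of numbers: "ax", "ay", "az": the turn, a rotation vector about the tool's x, y, z scaled (see below); "dx", "dy", "dz": the shift along the tool's x, y, z scaled (see below); "jaw": the opening, from -1 (shut) to 1 (fully open). In form: [{"ax": .., "ay": .., "az": .., "dx": .., "dy": .., "dz": .., "jaw": ..}, ...]. A call has 1 to 5 rows; each row is the pose to reach, as a shift and turn from the pose commanded when the call began, along the tool's axes at that moment; what a row does not reach only later rows make up. The controller multiplies each number of a shift by 100 cm and each number of a turn by 90 degrees. A row lasts 1/8 s, in which the tool goes at most 62.5 mm and 10.7 degrees, less where a joint would pass 70% of its speed; a pose out of reach is approached as far as the arm can. A call with a number of a shift or a turn outside -1 to 1 is refused whole. A call with a gripper value outside its range is refused whole. The fingers move at their own pace and stop on an object; "force" is the grip in N (left out, the last holds). Time passes only in rows, so rows that repeat a pose let the fingers close. It gives the time, the measured TCP pose, the force, the opening and the grip force at its end, in the units of the state.
- manip.read_state(): the state, without advancing time (a new reading comes with each control period).
- manip.grab_frame(name): name is "scene" or "side" or "wrist"; returns a dict with "frame" (400x640x3 uint8, red, green, blue), "fovy" (degrees; the focal length in pixels is half the picture's height over the tangent of half this angle, whatever the lens; pixels are square), "cx", "cy" (the principal point, pixels), "origin" and "orientation" of the camera in the world. Camera axes: x right, y down, z forward; pixel columns grow to the right and rows downward; lengths in m; the calibration is good to about 2 mm. A picture is of the moment at which its call begins. There is no depth.
- manip.close_job(): hands the job in; it is judged then, once.
The state is a dict: "time_s": time; "qpos": joint angles; "dq": joint speeds; "tau": joint torques, N m; "eef_pos": TCP position; "tcp_rot": TCP orientation; "wrist_force": force on the tool from outside, world axes, zero at the start; "torque": the same for the moment, N m; "grip_width": finger opening in m; "grip_force": force on a finger pad.
Only numpy, scipy, OpenCV 4.12 (cv2) and the standard library are available. Lean on these libraries where they do the work, as an engineer would, in place of code of your own. Each camera call takes 0.05 s, during which the arm holds its last target. There are 200 camera calls.

## Working session

There is one attempt and no reset: what is moved stays moved. The work goes in short steps, Python scripts to look and compute and a tool call to move; the robot and the scene stay as the last step left them, time stands still between calls to the robot, and variables do not carry over. Pictures are saved under pics/ and viewed, at most 10 in all, crops included, and the job is handed in when it is done.

Besides the shell and the picture viewer there is one more tool, called after "Request:" as name(argument=value, ...), one argument or row to a line, values as JSON. apply_moves: Moves the arm, as the interface text tells. Shifts and turns lie within -1 to 1; 1 stands for 100 cm of shift or 90 degrees of turn. Its arguments: {"type":"object","properties":{"rows":{"type":"array"},"force":{"type":"number"}},"required":["rows"]}

```bash
mkdir -p pics
cat > h.py <<'E'
import numpy as np, cv2
from workcell import manip
from scipy.spatial.transform import Rotation as R
def cam(n):
    f=manip.grab_frame(n); o=np.array(f['orientation'],float)
    f['R']=o if o.shape==(3,3) else (R.from_rotvec(o).as_matrix() if o.size==3 else R.from_quat(o).as_matrix())
    f['f']=200/np.tan(np.radians(f['fovy'])/2); return f
def ray(f,u,v):
    d=f['R']@np.array([(u-f['cx'])/f['f'],(v-f['cy'])/f['f'],1.]); return np.array(f['origin']),d
def plane(f,u,v,z):
    o,d=ray(f,u,v); return o+d*(z-o[2])/d[2]
def proj(f,p):
    c=f['R'].T@(np.array(p)-f['origin']); return c[:2]/c[2]*f['f']+[f['cx'],f['cy']]
def tri(a,b):
    (o1,d1),(o2,d2)=a,b
    t=np.linalg.lstsq(np.c_[d1,-d2],o2-o1,rcond=None)[0]
    p,q=o1+t[0]*d1,o2+t[1]*d2; return (p+q)/2,np.linalg.norm(p-q)
def save(f,n): cv2.imwrite('pics/'+n,cv2.cvtColor(f['frame'],cv2.COLOR_RGB2BGR))
E
python3 - <<'E'
from h import *
print(manip.read_state())
for n in ['scene','side','wrist']:
    f=cam(n); save(f,n+'0.png'); print(n,f['fovy'],f['cx'],f['cy'],f['origin'],f['orientation'])
E
```

```text
{'time_s': 0.0, 'qpos': array([ 1.25160376e+00,  3.53623468e-01,  1.63413513e+00, -8.19409400e-07,
        1.15519170e+00, -2.40488120e-03]), 'dq': array([ 0.0001874 ,  0.00117105, -0.00031012, -0.00036133,  0.00185351,
        0.00094409]), 'tau': array([ 1.37347756e-04, -5.93819976e+01, -3.34224451e+01,  6.96457014e-02,
        2.32136127e-02, -1.26863624e-04]), 'eef_pos': array([0.19452853, 0.59337927, 0.17487872]), 'tcp_rot': array([-4.95496021e-01, -3.10205135e+00,  2.10512261e-03]), 'wrist_force': array([-0.04035048, -1.8231144 ,  0.28601275]), 'torque': array([ 0.00800409, -0.02654525, -0.00996095]), 'grip_force': 0.0, 'grip_width': 0.09163909360860432}
scene 42.953485817934194 322.76640170472433 197.13377550380298 [ 1.33928528 -0.71509984  1.15843765] [-2.15540703 -1.02015933  0.41806269]
side 42.125910031394696 315.2830864672512 200.16662001752852 [ 1.05532587 -1.36648979  1.23045376] [-2.20963287 -0.38274707  0.20662989]
wrist 68.08842529281644 325.1397987493775 199.0875968158564 [0.12346224 0.61745251 0.38420423] [2.3637289  1.71095689 0.22623271]
```

View pics/scene0.png

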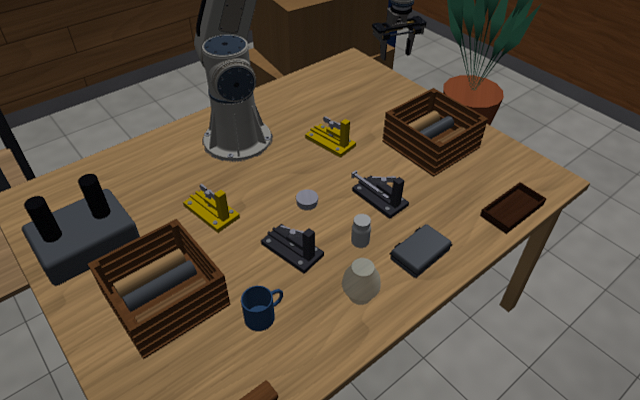

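View pics/side0.png

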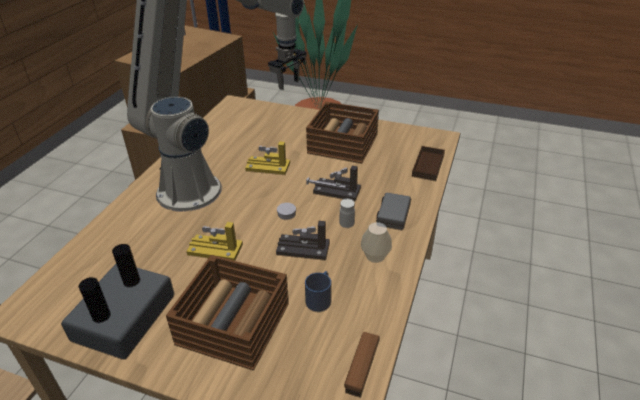

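The scene view shows two dark clamps. The one with the stake is at about (380,193), with the head at (354,174); the empty one is at (292,247). In the side view, the stake clamp is at about (337,183) with the head at (309,182). Next I'll take enlarged crops to get pixel positions.

Run:
```python
from h import *
a=cv2.imread('pics/scene0.png')[160:225,340:420]; b=cv2.imread('pics/side0.png')[155:205,300:370]
A=cv2.resize(a,None,fx=5,fy=5,interpolation=cv2.INTER_CUBIC);B=cv2.resize(b,None,fx=5,fy=5,interpolation=cv2.INTER_CUBIC)
c=np.zeros((325,750,3),np.uint8);c[:325,:400]=A;c[:250,400:]=B
for i in range(0,400,50): cv2.line(c,(i,0),(i,4),(0,255,0)); cv2.line(c,(400+i,0),(400+i,4),(0,255,0)); cv2.line(c,(0,i),(4,i),(0,255,0))
cv2.imwrite('pics/c0.png',np.clip(c*1.5,0,255).astype(np.uint8))
```

```text
(no output)
```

View pics/c0.png

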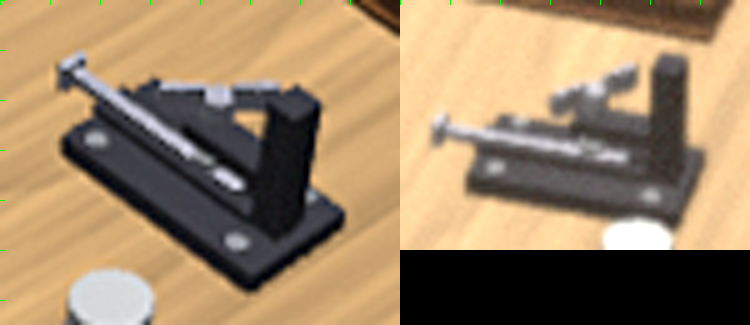

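Run:
```python
from h import *
s=cam('scene');d=cam('side')
S=lambda u,v:(340+u/5,160+v/5); D=lambda u,v:(300+(u-400)/5,155+v/5)
P={}
for n,a,b in [('head',(70,72),(437,128)),('col',(293,103),(669,60)),('hub',(219,94),(595,90)),('tip',(242,186),(626,157)),
  ('wA',(160,87),(555,105)),('wB',(280,90),(635,72))]:
    p,e=tri(ray(s,*S(*a)),ray(d,*D(*b))); P[n]=p; print(n,p.round(4),round(e,4), plane(s,*S(*a),{'head':.025,'col':.126,'tip':.025}.get(n,.095)).round(4))
for u,v in [(65,152),(250,288),(343,215)]: print(plane(s,*S(u,v),0.01).round(4))
x=P['col']-P['head']; print(np.degrees(np.arctan2(x[1],x[0])))
w=P['wB']-P['wA'];print(np.degrees(np.arctan2(w[1],w[0])),np.hypot(*w[:2]))
# tin, vitamins, globe
for n,c,z in [('tin',(307,196),.028),('vit',(362,221),.095),('globe',(364,266),.125),('case',(421,246),.044)]:print(n,plane(s,*c,z).round(3))
```

```text
head [0.4402 0.175  0.0319] 0.0011 [0.4341 0.181  0.025 ]
col [0.6263 0.1791 0.1347] 0.0003 [0.6201 0.1868 0.126 ]
hub [0.5672 0.1808 0.0957] 0.0054 [0.5636 0.184  0.095 ]
tip [0.5928 0.1837 0.0351] 0.0031 [0.5844 0.1932 0.025 ]
wA [0.5434 0.153  0.0975] 0.0101 [0.5357 0.1599 0.095 ]
wB [0.5893 0.2119 0.0969] 0.0054 [0.5849 0.2162 0.095 ]
[0.4784 0.1375 0.01  ]
[0.6421 0.1448 0.01  ]
[0.6341 0.2367 0.01  ]
1.259167603221742
52.06851871057019 0.07462911862435465
tin [ 0.419 -0.007  0.028]
vit [0.653 0.01  0.095]
globe [ 0.791 -0.114  0.125]
case [0.798 0.109 0.044]
```

Request:
apply_moves(
  rows=[
    {"dz": -0.06,"jaw": -1},
    {"dx": -0.1,"dy": -0.07,"dz": -0.125,"jaw": -1},
    {"dx": -0.15,"dy": -0.1,"dz": -0.125,"jaw": -1},
    {"dx": -0.2,"dy": -0.14,"dz": -0.125,"az": -0.05,"jaw": -1},
    {"dx": -0.25,"dy": -0.175,"dz": -0.125,"az": -0.1,"jaw": -1},
  ],
)

```text
invalid input at $.rows[0]: expected keys ax, ay, az, dx, dy, dz, jaw
```

```bash
cat >> h.py <<'E'
def to(p,yaw=None):
    "shift/turn in move units to world p and tool-y yaw (deg)"
    s=manip.read_state(); Rt=R.from_rotvec(s['tcp_rot']); M=Rt.as_matrix()
    y=np.degrees(np.arctan2(M[1,1],M[0,1]))
    print('t',round(s['time_s'],2),'tcp',s['eef_pos'].round(4),'yaw_y',y.round(2),'zax',M[:,2].round(4),'q',s['qpos'].round(2),'F',s['wrist_force'].round(1),'w',round(s['grip_width'],4))
    if p is not None:
        print('d',(M.T@(np.array(p)-s['eef_pos'])).round(4),'az',None if yaw is None else round(-(yaw-y)/90,4))
E
python3 -c "
from h import *
to([.5,.18,.3],93)"
```

```text
t 0.25 tcp [0.1946 0.5937 0.1753] yaw_y 71.85 zax [-2.e-04 -6.e-04 -1.e+00] q [ 1.25  0.35  1.63  0.    1.16 -0.  ] F [-0.1  0.4 -0.2] w 0.0919
d [-0.419  -0.298  -0.1246] az -0.235
```

Request:
apply_moves(
  rows=[
    {"ax": 0,"ay": 0,"az": 0,"dx": 0,"dy": 0,"dz": -0.06,"jaw": -1},
    {"ax": 0,"ay": 0,"az": 0,"dx": -0.06,"dy": -0.04,"dz": -0.1,"jaw": -1},
    {"ax": 0,"ay": 0,"az": -0.05,"dx": -0.11,"dy": -0.08,"dz": -0.125,"jaw": -1},
    {"ax": 0,"ay": 0,"az": -0.1,"dx": -0.16,"dy": -0.115,"dz": -0.125,"jaw": -1},
    {"ax": 0,"ay": 0,"az": -0.15,"dx": -0.21,"dy": -0.15,"dz": -0.125,"jaw": -1},
  ],
)

```text
time_s: 0.88
eef_pos: [0.3357, 0.4018, 0.3008]
tcp_rot: [0.122, 3.138, 0.002]
wrist_force: [0.9, 0.0, -0.1]
grip_width: 0.0442
grip_force: 0.0
```

```bash
python3 -c "
from h import *
to([.5,.18,.3],93)"
```

```text
t 0.88 tcp [0.3357 0.4018 0.3008] yaw_y 85.53 zax [ 0.0011  0.0012 -1.    ] q [ 0.87  0.09  1.69 -0.    1.36 -0.62] F [ 0.9  0.  -0.1] w 0.0442
d [-0.1811 -0.2084  0.0007] az -0.083
```

Request:
apply_moves(
  rows=[
    {"ax": 0,"ay": 0,"az": -0.03,"dx": -0.04,"dy": -0.045,"dz": 0,"jaw": -1},
    {"ax": 0,"ay": 0,"az": -0.06,"dx": -0.08,"dy": -0.09,"dz": 0,"jaw": -1},
    {"ax": 0,"ay": 0,"az": -0.083,"dx": -0.12,"dy": -0.135,"dz": 0,"jaw": -1},
    {"ax": 0,"ay": 0,"az": -0.083,"dx": -0.181,"dy": -0.208,"dz": 0,"jaw": -1},
    {"ax": 0,"ay": 0,"az": -0.083,"dx": -0.181,"dy": -0.208,"dz": 0,"jaw": -1},
  ],
)

```text
time_s: 1.5
eef_pos: [0.4995, 0.1786, 0.2999]
tcp_rot: [-0.074, 3.14, -0.001]
wrist_force: [0.3, 0.8, 0.2]
grip_width: 0.0001
grip_force: 0.0
```

```bash
python3 -c "
from h import *
to([.5,.18,.3],93)
f=cam('wrist');save(f,'w1.png');np.save('w1.npy',f,allow_pickle=True)"
```

```text
t 1.5 tcp [0.4995 0.1786 0.2999] yaw_y 92.7 zax [ 2.e-04 -4.e-04 -1.e+00] q [ 0.34  0.1   1.68 -0.    1.36 -1.28] F [0.3 0.8 0.2] w 0.0001
d [-0.0006  0.0014 -0.0001] az -0.0033
```

View pics/w1.png

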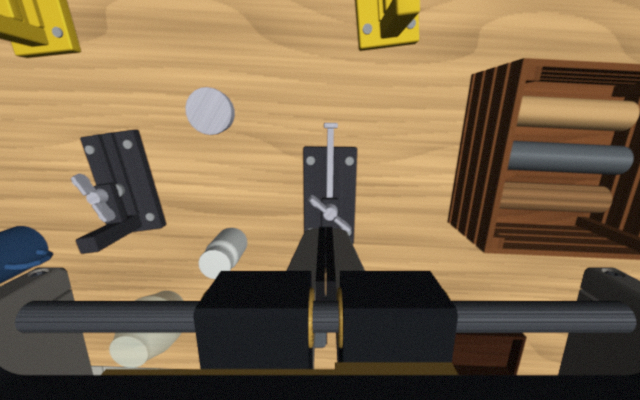

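The wrist view has the robot's side at the top. It shows the stake head at (330,125), the shaft running down to about (330,198), the hub at (330,212), the wings from (312,197) to (349,233), and the base edge at row 147 spanning columns 303 to 355.

Run:
```python
from h import *
f=np.load('w1.npy',allow_pickle=True).item()
im=f['frame'];g=im.astype(int)
hs=cv2.cvtColor(im,cv2.COLOR_RGB2HSV); m=((hs[...,1]<60)&(hs[...,2]>95)).astype(np.uint8)
for r in range(118,240,5): 
    c=np.where(m[r,300:362])[0]+300; print(r,(c.min(),c.max(),len(c)) if len(c) else None,end=' ')
print()
# head outer edge row: first bright row
col=[np.where(m[110:140,c])[0][[0,-1]]+110 if m[110:140,c].any() else None for c in (325,328,330,333,336)];print(col)
for n,p,z in [('headtopedge',(330,122.5),.036),('headL',(323,125),.036),('headR',(337,125),.036),('shaft1',(330,135),.03),('shaft2',(330,190),.03),
 ('bL',(303,147),.02),('bR',(355.5,147),.02),('hub',(330,212),.1),('wA',(311.5,197),.095),('wB',(349.5,233),.095)]: print(n,plane(f,*p,z).round(4))
s=cam('scene');p,e=tri(ray(f,330,212),ray(s,383.8,179));print('hub tri',p,e)
p,e=tri(ray(f,330,125),ray(s,354,174.4));print('head tri',p,e)
```

```text
118 None 123 (np.int64(324), np.int64(336), 13) 128 (np.int64(327), np.int64(333), 7) 133 (np.int64(327), np.int64(333), 7) 138 (np.int64(327), np.int64(333), 7) 143 (np.int64(327), np.int64(333), 7) 148 (np.int64(327), np.int64(333), 7) 153 (np.int64(327), np.int64(333), 7) 158 (np.int64(307), np.int64(352), 22) 163 (np.int64(307), np.int64(353), 22) 168 (np.int64(327), np.int64(333), 7) 173 (np.int64(326), np.int64(333), 8) 178 (np.int64(326), np.int64(333), 8) 183 (np.int64(326), np.int64(332), 7) 188 (np.int64(326), np.int64(332), 7) 193 (np.int64(326), np.int64(332), 7) 198 (np.int64(310), np.int64(316), 7) 203 (np.int64(311), np.int64(322), 12) 208 (np.int64(318), np.int64(336), 19) 213 (np.int64(323), np.int64(337), 15) 218 (np.int64(324), np.int64(340), 17) 223 (np.int64(336), np.int64(347), 12) 228 (np.int64(341), np.int64(350), 10) 233 (np.int64(347), np.int64(351), 5) 238 None 
[array([123, 127]), array([123, 139]), array([123, 139]), array([123, 139]), array([123, 127])]
headtopedge [0.4299 0.1836 0.036 ]
headL [0.4341 0.173  0.036 ]
headR [0.4331 0.1947 0.036 ]
shaft1 [0.4491 0.1847 0.03  ]
shaft2 [0.5385 0.1892 0.03  ]
bL [0.4708 0.1418 0.02  ]
bR [0.4668 0.2275 0.02  ]
hub [0.5546 0.1889 0.1   ]
wA [0.5347 0.1612 0.095 ]
wB [0.5877 0.2199 0.095 ]
hub tri [0.55870173 0.18949239 0.0874885 ] 0.0004097978326056327
head tri [0.43316852 0.18329103 0.02303307] 0.0020579949356260415
```

Request:
apply_moves(
  rows=[
    {"ax": 0,"ay": 0,"az": 0,"dx": 0.055,"dy": 0.008,"dz": 0.02,"jaw": -1},
    {"ax": 0,"ay": 0,"az": 0,"dx": 0.105,"dy": 0.008,"dz": 0.05,"jaw": -1},
    {"ax": 0,"ay": 0,"az": 0,"dx": 0.105,"dy": 0.008,"dz": 0.11,"jaw": -1},
    {"ax": 0,"ay": 0,"az": 0,"dx": 0.105,"dy": 0.008,"dz": 0.17,"jaw": -1},
    {"ax": 0,"ay": 0,"az": 0,"dx": 0.105,"dy": 0.008,"dz": 0.22,"jaw": -1},
  ],
)

```text
time_s: 2.22
eef_pos: [0.3919, 0.1846, 0.0784]
tcp_rot: [-0.078, 3.14, 0.001]
wrist_force: [0.3, -0.3, 0.1]
grip_width: 0.0001
grip_force: 0.0
```

Request:
apply_moves(
  rows=[
    {"ax": 0,"ay": 0,"az": 0,"dx": 0,"dy": 0,"dz": 0.03,"jaw": -1},
    {"ax": 0,"ay": 0,"az": 0,"dx": 0,"dy": 0,"dz": 0.06,"jaw": -1},
    {"ax": 0,"ay": 0,"az": 0,"dx": 0,"dy": 0,"dz": 0.06,"jaw": -1},
  ],
)

```text
time_s: 2.6
eef_pos: [0.3909, 0.1838, 0.0185]
tcp_rot: [0.078, -3.137, 0.002]
wrist_force: [-0.7, 0.7, 0.7]
grip_width: 0.0002
grip_force: 0.0
```

```bash
python3 -c "
from h import *
to([.439,.1838,.02],92.8)
f=cam('wrist');save(f,'w2.png')"
```

```text
t 2.6 tcp [0.3909 0.1838 0.0185] yaw_y 92.85 zax [-0.0039 -0.0016 -1.    ] q [ 0.44  0.3   2.16  0.    0.69 -1.18] F [-0.7  0.7  0.7] w 0.0002
d [-0.048  -0.0024 -0.0017] az 0.0006
```

View pics/w2.png

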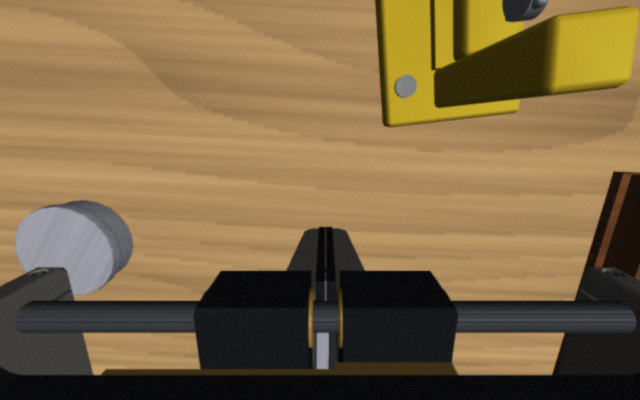

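The wrist view shows the closed fingertips behind the head, with the stake visible at (322,350) in line with the finger gap. The tin at left (70,245) is clear of the path. Pushing now.

Request:
apply_moves(
  rows=[
    {"ax": 0,"ay": 0,"az": 0,"dx": -0.015,"dy": -0.002,"dz": 0,"jaw": -1},
    {"ax": 0,"ay": 0,"az": 0,"dx": -0.025,"dy": -0.002,"dz": 0,"jaw": -1},
    {"ax": 0,"ay": 0,"az": 0,"dx": -0.03,"dy": -0.002,"dz": 0,"jaw": -1},
    {"ax": 0,"ay": 0,"az": 0,"dx": -0.035,"dy": -0.002,"dz": 0,"jaw": -1},
    {"ax": 0,"ay": 0,"az": 0,"dx": -0.04,"dy": -0.002,"dz": 0,"jaw": -1},
  ],
)

```text
time_s: 3.28
eef_pos: [0.4333, 0.1839, 0.0199]
tcp_rot: [0.077, -3.141, 0.0]
wrist_force: [-0.9, -0.6, 0.3]
grip_width: 0.0
grip_force: 0.0
```

Request:
apply_moves(
  rows=[
    {"ax": 0,"ay": 0,"az": 0,"dx": -0.002,"dy": 0,"dz": 0,"jaw": -1},
    {"ax": 0,"ay": 0,"az": 0,"dx": -0.004,"dy": 0,"dz": 0,"jaw": -1},
  ],
)

```text
time_s: 3.52
eef_pos: [0.437, 0.1841, 0.0198]
tcp_rot: [0.077, -3.14, 0.0]
wrist_force: [-1.3, 0.3, -0.8]
grip_width: 0.0007
grip_force: 0.0
```

Request:
apply_moves(
  rows=[
    {"ax": 0,"ay": 0,"az": 0,"dx": -0.002,"dy": 0,"dz": 0,"jaw": -1},
    {"ax": 0,"ay": 0,"az": 0,"dx": -0.003,"dy": 0,"dz": 0,"jaw": -1},
  ],
)

```text
time_s: 3.78
eef_pos: [0.44, 0.1843, 0.0199]
tcp_rot: [0.077, -3.141, 0.0]
wrist_force: [0.3, -0.1, 0.9]
grip_width: 0.0006
grip_force: 0.0
```

Request:
apply_moves(
  rows=[
    {"ax": 0,"ay": 0,"az": 0,"dx": -0.001,"dy": 0,"dz": 0,"jaw": -1},
    {"ax": 0,"ay": 0,"az": 0,"dx": -0.002,"dy": 0,"dz": 0,"jaw": -1},
  ],
)

```text
time_s: 4.03
eef_pos: [0.442, 0.1844, 0.0199]
tcp_rot: [0.077, -3.141, 0.0]
wrist_force: [0.5, 0.3, -0.8]
grip_width: 0.0003
grip_force: 0.0
```

Request:
apply_moves(
  rows=[
    {"ax": 0,"ay": 0,"az": 0,"dx": -0.001,"dy": 0,"dz": 0,"jaw": -1},
    {"ax": 0,"ay": 0,"az": 0,"dx": -0.002,"dy": 0,"dz": 0,"jaw": -1},
  ],
)

```text
time_s: 4.28
eef_pos: [0.4441, 0.1845, 0.0199]
tcp_rot: [0.077, -3.141, 0.0]
wrist_force: [-0.1, -0.5, -0.4]
grip_width: 0.0003
grip_force: 0.0
```

Run:
```python
from h import *
to(None)
A=cam('scene')['frame'][155:225,335:425][...,::-1]; B=cam('side')['frame'][150:210,295:370][...,::-1]
c=np.zeros((350,800,3),np.uint8)
A=cv2.resize(A,None,fx=4.6,fy=4.6,interpolation=cv2.INTER_CUBIC);B=cv2.resize(B,None,fx=5,fy=5,interpolation=cv2.INTER_CUBIC)
c[:A.shape[0],:A.shape[1]]=A; c[:300,420:795]=B
cv2.imwrite('pics/c1.png',np.clip(c*1.5,0,255).astype(np.uint8))
```

```text
t 4.28 tcp [0.4441 0.1845 0.0199] yaw_y 92.82 zax [-0. -0. -1.] q [ 0.39  0.35  2.06 -0.    0.73 -1.23] F [-0.1 -0.5 -0.4] w 0.0003
```

View pics/c1.png

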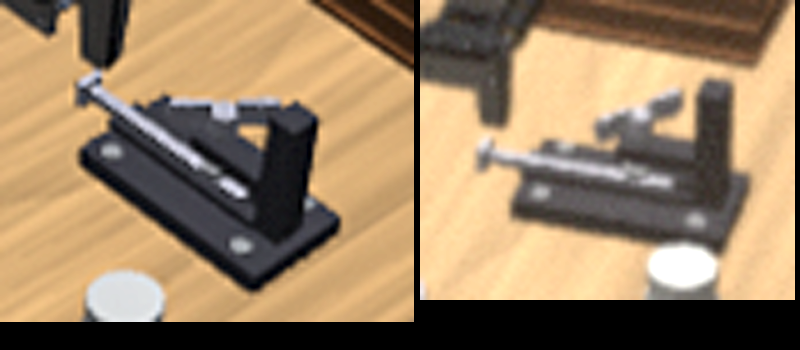

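The crops show the stake has not moved: the head is still at scene (354,174.6). The fingertip sits above and beside it, at scene (357,169), so I'll compare that with the projected TCP.

Run:
```python
from h import *
s=cam('scene');d=cam('side');t=manip.read_state()['eef_pos']
print('tcp proj',proj(s,t),proj(d,t))
p,e=tri(ray(s,335+103/4.6,155+66/4.6),ray(d,295+(495-420)/5,150+124/5));print('seen fingertip',p,e)
p,e=tri(ray(s,335+88/4.6,155+90/4.6),ray(d,295+(484-420)/5,150+155/5));print('seen head',p,e)
w=cam('wrist');print(w['origin'],w['R'].T@(t-w['origin']),proj(w,t))
```

```text
tcp proj [356.69813721 176.64906276] [309.15407668 181.7894829 ]
seen fingertip [0.45047531 0.17875595 0.05941976] 0.0006477302619430534
seen head [0.44181539 0.17425907 0.03168037] 0.002631977049902661
[0.3692827  0.18178438 0.22913108] [-0.00087206  0.01746323  0.22153072] [323.9745093  222.42273892]
```

Run:
```python
from h import *
w=cam('wrist');t=manip.read_state()['eef_pos']
for h in (0,.02,.04,.06): print(h,proj(w,t+[0,0,h]))
s=cam('scene');d=cam('side');t0=np.array([.1946,.5937,.1753]);y=np.array([.3116,.950,0])
for f in(s,d): print([proj(f,t0+k*y*.055+[0,0,h]).round(0) for k in(-1,1) for h in (0,.04)])
a=cv2.imread('pics/scene0.png')[0:80,360:440];b=cv2.imread('pics/side0.png')[30:110,250:330]
cv2.imwrite('pics/g.png',np.clip(1.4*cv2.resize(np.hstack([a,b]),None,fx=4,fy=4,interpolation=cv2.INTER_CUBIC),0,255).astype(np.uint8))
```

```text
0 [324.00530166 222.38562974]
0.02 [323.89244468 232.26421262]
0.04 [323.7557665  244.22790844]
0.06 [323.58683521 259.01478015]
[array([382.,  68.]), array([383.,  59.]), array([408.,  63.]), array([409.,  53.])]
[array([280.,  97.]), array([280.,  89.]), array([296.,  88.]), array([296.,  80.])]
```

View pics/g.png

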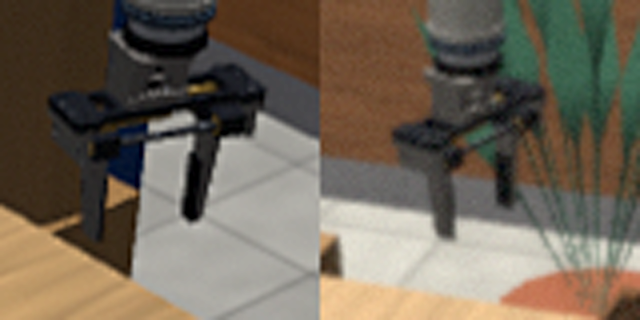

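The fixed views put the real fingertips about 30–38 mm above the reported TCP, both at the start and now. So the finger passed over the head. I'll back off and touch the bench lightly to find the true tip offset.

Request:
apply_moves(
  rows=[
    {"ax": 0,"ay": 0,"az": 0,"dx": 0.025,"dy": 0,"dz": 0,"jaw": -1},
    {"ax": 0,"ay": 0,"az": 0,"dx": 0.052,"dy": 0,"dz": 0,"jaw": -1},
    {"ax": 0,"ay": 0,"az": 0,"dx": 0.052,"dy": 0,"dz": 0.01,"jaw": -1},
    {"ax": 0,"ay": 0,"az": 0,"dx": 0.052,"dy": 0,"dz": 0.018,"jaw": -1},
    {"ax": 0,"ay": 0,"az": 0,"dx": 0.052,"dy": 0,"dz": 0.02,"jaw": -1},
  ],
)

```text
time_s: 5.3
eef_pos: [0.3927, 0.182, -0.0008]
tcp_rot: [0.077, -3.14, 0.0]
wrist_force: [-0.2, 0.0, -0.5]
grip_width: 0.0005
grip_force: 0.0
```

Request:
apply_moves(
  rows=[
    {"ax": 0,"ay": 0,"az": 0,"dx": 0,"dy": 0,"dz": 0.003,"jaw": -1},
    {"ax": 0,"ay": 0,"az": 0,"dx": 0,"dy": 0,"dz": 0.006,"jaw": -1},
  ],
)

```text
time_s: 5.55
eef_pos: [0.3925, 0.182, -0.0063]
tcp_rot: [-0.077, 3.14, 0.0]
wrist_force: [-0.7, 0.0, 0.3]
grip_width: 0.0004
grip_force: 0.0
```

Request:
apply_moves(
  rows=[
    {"ax": 0,"ay": 0,"az": 0,"dx": 0,"dy": 0,"dz": 0.003,"jaw": -1},
    {"ax": 0,"ay": 0,"az": 0,"dx": 0,"dy": 0,"dz": 0.005,"jaw": -1},
  ],
)

```text
time_s: 5.8
eef_pos: [0.3921, 0.1819, -0.0113]
tcp_rot: [0.077, -3.141, 0.0]
wrist_force: [0.3, -0.3, -0.3]
grip_width: 0.0001
grip_force: 0.0
```

Request:
apply_moves(
  rows=[
    {"ax": 0,"ay": 0,"az": 0,"dx": 0,"dy": 0,"dz": 0.004,"jaw": -1},
    {"ax": 0,"ay": 0,"az": 0,"dx": 0,"dy": 0,"dz": 0.007,"jaw": -1},
  ],
)

```text
time_s: 6.05
eef_pos: [0.3921, 0.182, -0.0183]
tcp_rot: [0.077, -3.141, 0.0]
wrist_force: [0.4, -0.9, -0.0]
grip_width: 0.0007
grip_force: 0.0
```

Request:
apply_moves(
  rows=[
    {"ax": 0,"ay": 0,"az": 0,"dx": 0,"dy": 0,"dz": 0.002,"jaw": -1},
    {"ax": 0,"ay": 0,"az": 0,"dx": 0,"dy": 0,"dz": 0.004,"jaw": -1},
  ],
)

```text
time_s: 6.3
eef_pos: [0.3921, 0.182, -0.0222]
tcp_rot: [0.077, -3.141, 0.0]
wrist_force: [0.6, 0.4, -0.5]
grip_width: 0.0007
grip_force: 0.0
```

Request:
apply_moves(
  rows=[
    {"ax": 0,"ay": 0,"az": 0,"dx": 0,"dy": 0,"dz": 0.002,"jaw": -1},
    {"ax": 0,"ay": 0,"az": 0,"dx": 0,"dy": 0,"dz": 0.003,"jaw": -1},
  ],
)

```text
time_s: 6.55
eef_pos: [0.392, 0.1819, -0.0252]
tcp_rot: [0.077, -3.141, 0.0]
wrist_force: [0.4, 0.1, -0.5]
grip_width: 0.0003
grip_force: 0.0
```

Request:
apply_moves(
  rows=[
    {"ax": 0,"ay": 0,"az": 0,"dx": 0,"dy": 0,"dz": 0.0015,"jaw": -1},
    {"ax": 0,"ay": 0,"az": 0,"dx": 0,"dy": 0,"dz": 0.003,"jaw": -1},
  ],
)

```text
time_s: 6.8
eef_pos: [0.3921, 0.182, -0.0282]
tcp_rot: [-0.077, 3.141, 0.0]
wrist_force: [1.2, 0.5, -0.2]
grip_width: 0.0003
grip_force: 0.0
```

Request:
apply_moves(
  rows=[
    {"ax": 0,"ay": 0,"az": 0,"dx": 0,"dy": 0,"dz": 0.0015,"jaw": -1},
    {"ax": 0,"ay": 0,"az": 0,"dx": 0,"dy": 0,"dz": 0.003,"jaw": -1},
  ],
)

```text
time_s: 7.05
eef_pos: [0.3921, 0.182, -0.0312]
tcp_rot: [-0.077, 3.141, 0.0]
wrist_force: [-0.5, -0.7, -1.2]
grip_width: 0.0006
grip_force: 0.0
```

Request:
apply_moves(
  rows=[
    {"ax": 0,"ay": 0,"az": 0,"dx": 0,"dy": 0,"dz": 0.0015,"jaw": -1},
    {"ax": 0,"ay": 0,"az": 0,"dx": 0,"dy": 0,"dz": 0.003,"jaw": -1},
  ],
)

```text
time_s: 7.3
eef_pos: [0.3921, 0.182, -0.0342]
tcp_rot: [-0.077, 3.141, 0.0]
wrist_force: [0.0, -0.2, 0.2]
grip_width: 0.0006
grip_force: 0.0
```

Request:
apply_moves(
  rows=[
    {"ax": 0,"ay": 0,"az": 0,"dx": 0,"dy": 0,"dz": 0.0015,"jaw": -1},
    {"ax": 0,"ay": 0,"az": 0,"dx": 0,"dy": 0,"dz": 0.003,"jaw": -1},
  ],
)

```text
time_s: 7.55
eef_pos: [0.3921, 0.182, -0.0372]
tcp_rot: [-0.077, 3.141, 0.0]
wrist_force: [0.9, -0.3, -0.9]
grip_width: 0.0003
grip_force: 0.0
```

Run:
```python
from h import *
to(None)
A=cam('scene')['frame'][150:220,325:415][...,::-1]; B=cam('side')['frame'][145:205,275:360][...,::-1]
A=cv2.resize(A,None,fx=4,fy=4,interpolation=cv2.INTER_CUBIC);B=cv2.resize(B,None,fx=4,fy=4,interpolation=cv2.INTER_CUBIC)
c=np.zeros((280,720,3),np.uint8);c[:,:360]=A; c[:240,370:710]=B
cv2.imwrite('pics/c2.png',np.clip(c*1.5,0,255).astype(np.uint8))
```

```text
t 7.55 tcp [ 0.3921  0.182  -0.0372] yaw_y 92.82 zax [ 0.  0. -1.] q [ 0.43  0.41  2.19 -0.    0.54 -1.19] F [ 0.9 -0.3 -0.9] w 0.0003
```

View pics/c2.png

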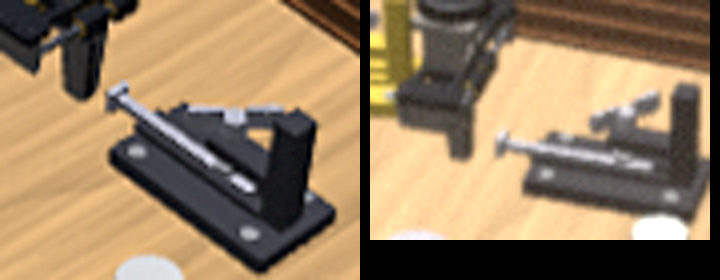

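The fingertip is now at scene (345,175) and side (297.5,184.7), low and just behind the head.

Run:
```python
from h import *
s=cam('scene');d=cam('side');t=manip.read_state()['eef_pos']
p,e=tri(ray(s,345,174.8),ray(d,297.5,184.7));print('tip',p,e)
p,e=tri(ray(s,325+117/4,150+98/4),ray(d,275+132/4,145+143/4));print('head',p,e)
for h in (0.02,.03,.04,.05,.06):print(h,proj(s,t+[0,0,h]).round(1),proj(d,t+[0,0,h]).round(1))
for n,q in [('head',[.433,.1833,.025]),('colTop',[.619,.1926,.126])]: print(n,proj(s,q).round(1),proj(d,q).round(1))
```

```text
tip [0.39774382 0.1740509  0.001799  ] 4.3406713890997096e-05
head [0.44307115 0.17350783 0.03350549] 0.002274336178297231
0.02 [345.4 177.1] [297.1 187.1]
0.03 [345.5 174.9] [297.  185.1]
0.04 [345.6 172.8] [296.9 183.1]
0.05 [345.8 170.6] [296.8 181.1]
0.06 [345.9 168.3] [296.7 179.1]
head [354.3 173.9] [306.4 180.4]
colTop [399.7 179.6] [352.9 166.6]
```

The tip is practically on the bench, so the real fingertip is about 40 mm above the reported TCP. I'll raise it 12 mm and push.

Request:
apply_moves(
  rows=[
    {"ax": 0,"ay": 0,"az": 0,"dx": 0,"dy": 0,"dz": -0.012,"jaw": -1},
    {"ax": 0,"ay": 0,"az": 0,"dx": -0.012,"dy": 0,"dz": -0.012,"jaw": -1},
    {"ax": 0,"ay": 0,"az": 0,"dx": -0.025,"dy": 0,"dz": -0.012,"jaw": -1},
    {"ax": 0,"ay": 0,"az": 0,"dx": -0.03,"dy": 0,"dz": -0.012,"jaw": -1},
    {"ax": 0,"ay": 0,"az": 0,"dx": -0.034,"dy": 0,"dz": -0.012,"jaw": -1},
  ],
)

```text
time_s: 8.38
eef_pos: [0.4262, 0.1835, -0.0254]
tcp_rot: [0.077, -3.14, 0.0]
wrist_force: [0.1, -1.3, 0.9]
grip_width: 0.0001
grip_force: 0.2
```

Request:
apply_moves(
  rows=[
    {"ax": 0,"ay": 0,"az": 0,"dx": -0.003,"dy": 0,"dz": 0,"jaw": -1},
    {"ax": 0,"ay": 0,"az": 0,"dx": -0.006,"dy": 0,"dz": 0,"jaw": -1},
  ],
)

```text
time_s: 8.62
eef_pos: [0.4319, 0.1838, -0.0252]
tcp_rot: [0.077, -3.14, 0.0]
wrist_force: [0.9, -0.6, -0.9]
grip_width: 0.0004
grip_force: 0.1
```

Request:
apply_moves(
  rows=[
    {"ax": 0,"ay": 0,"az": 0,"dx": -0.0015,"dy": 0,"dz": 0,"jaw": -1},
    {"ax": 0,"ay": 0,"az": 0,"dx": -0.003,"dy": 0,"dz": 0,"jaw": -1},
  ],
)

```text
time_s: 8.88
eef_pos: [0.435, 0.184, -0.0251]
tcp_rot: [0.077, -3.14, 0.0]
wrist_force: [-0.2, -0.6, -0.2]
grip_width: 0.0004
grip_force: 0.1
```

Request:
apply_moves(
  rows=[
    {"ax": 0,"ay": 0,"az": 0,"dx": -0.0015,"dy": 0,"dz": 0,"jaw": -1},
    {"ax": 0,"ay": 0,"az": 0,"dx": -0.003,"dy": 0,"dz": 0,"jaw": -1},
  ],
)

```text
time_s: 9.12
eef_pos: [0.4381, 0.1842, -0.0251]
tcp_rot: [0.077, -3.141, 0.0]
wrist_force: [0.5, -0.4, 0.4]
grip_width: 0.0004
grip_force: 0.1
```

Request:
apply_moves(
  rows=[
    {"ax": 0,"ay": 0,"az": 0,"dx": -0.001,"dy": 0,"dz": 0,"jaw": -1},
    {"ax": 0,"ay": 0,"az": 0,"dx": -0.002,"dy": 0,"dz": 0,"jaw": -1},
  ],
)

```text
time_s: 9.38
eef_pos: [0.44, 0.1843, -0.0251]
tcp_rot: [0.077, -3.14, 0.0]
wrist_force: [-1.3, 1.1, 1.2]
grip_width: 0.0005
grip_force: 1.0
```

Request:
apply_moves(
  rows=[
    {"ax": 0,"ay": 0,"az": 0,"dx": -0.001,"dy": 0,"dz": 0,"jaw": -1},
    {"ax": 0,"ay": 0,"az": 0,"dx": -0.002,"dy": 0,"dz": 0,"jaw": -1},
  ],
)

```text
time_s: 9.62
eef_pos: [0.44, 0.184, -0.0254]
tcp_rot: [0.077, -3.137, 0.001]
wrist_force: [-8.1, 1.2, 4.7]
grip_width: 0.0005
grip_force: 4.3
```

Run:
```python
from h import *
to(None)
A=cam('scene')['frame'][150:220,335:425][...,::-1]; B=cam('side')['frame'][145:205,285:370][...,::-1]
A=cv2.resize(A,None,fx=4,fy=4,interpolation=cv2.INTER_CUBIC);B=cv2.resize(B,None,fx=4,fy=4,interpolation=cv2.INTER_CUBIC)
c=np.zeros((280,720,3),np.uint8);c[:,:360]=A; c[:240,370:710]=B
cv2.imwrite('pics/c3.png',np.clip(c*1.5,0,255).astype(np.uint8))
```

```text
t 9.62 tcp [ 0.44    0.184  -0.0254] yaw_y 92.8 zax [-3.6e-03 -9.0e-04 -1.0e+00] q [ 0.39  0.43  2.09  0.    0.62 -1.23] F [-8.1  1.2  4.7] w 0.0005
```

View pics/c3.png

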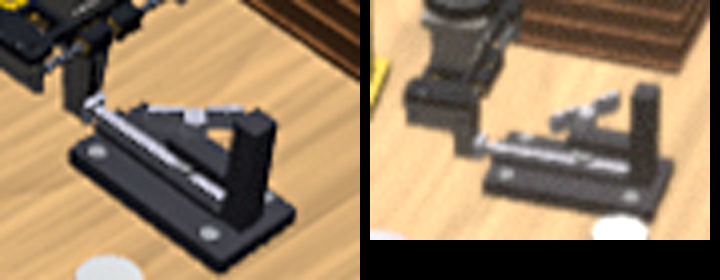

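The stake is home: it resists with 8 N and no further motion, and in both crops the tip meets the column. Next I'll back off, rise, and straddle the wing head with the fingertips about 42 mm apart.

Request:
apply_moves(
  rows=[
    {"ax": 0,"ay": 0,"az": 0,"dx": 0.015,"dy": 0,"dz": 0,"jaw": -1},
    {"ax": 0,"ay": 0,"az": 0,"dx": 0.03,"dy": 0,"dz": -0.04,"jaw": -1},
    {"ax": 0,"ay": 0,"az": 0,"dx": 0.03,"dy": 0,"dz": -0.1,"jaw": -0.087},
    {"ax": 0,"ay": 0,"az": -0.1,"dx": 0.03,"dy": 0,"dz": -0.16,"jaw": -0.087},
    {"ax": 0,"ay": 0,"az": -0.2,"dx": 0.0,"dy": 0,"dz": -0.165,"jaw": -0.087},
  ],
)

```text
time_s: 10.35
eef_pos: [0.4435, 0.1855, 0.1446]
tcp_rot: [-0.575, 3.08, 0.003]
wrist_force: [0.7, 0.6, -0.0]
grip_width: 0.0282
grip_force: 0.0
```

```bash
python3 -c "
from h import *
to([.5605,.1895,.14],138)"
```

```text
t 10.35 tcp [0.4435 0.1855 0.1446] yaw_y 111.16 zax [ 0.0076  0.0031 -1.    ] q [ 0.39  0.16  1.97 -0.    1.   -1.55] F [ 0.7  0.6 -0. ] w 0.0282
d [-0.1105 -0.0385  0.0055] az -0.2982
```

Request:
apply_moves(
  rows=[
    {"ax": 0,"ay": 0,"az": -0.1,"dx": -0.04,"dy": -0.014,"dz": 0.0,"jaw": -0.087},
    {"ax": 0,"ay": 0,"az": -0.2,"dx": -0.08,"dy": -0.028,"dz": 0,"jaw": -0.087},
    {"ax": 0,"ay": 0,"az": -0.3,"dx": -0.11,"dy": -0.0385,"dz": 0,"jaw": -0.087},
    {"ax": 0,"ay": 0,"az": -0.3,"dx": -0.11,"dy": -0.0385,"dz": 0,"jaw": -0.087},
  ],
)

```text
time_s: 10.85
eef_pos: [0.5599, 0.1875, 0.1395]
tcp_rot: [-1.273, 2.871, -0.001]
wrist_force: [0.1, -0.2, 0.5]
grip_width: 0.0416
grip_force: 0.0
```

```bash
python3 -c "
from h import *
to([.5605,.1895,.037],138)
f=cam('wrist');save(f,'w3.png')"
```

```text
t 10.85 tcp [0.5599 0.1875 0.1395] yaw_y 137.81 zax [ 1.e-03  1.e-04 -1.e+00] q [ 0.32  0.34  1.75 -0.    1.06 -2.08] F [ 0.1 -0.2  0.5] w 0.0416
d [-0.0018  0.001   0.1025] az -0.0021
```

View pics/w3.png

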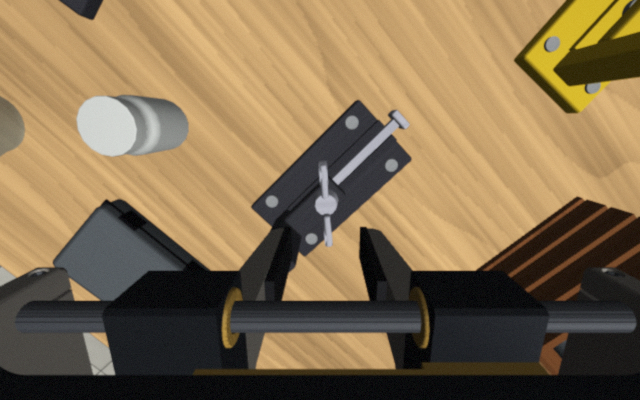

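The wrist view shows the wings at (323,165) to (328,242), square to the finger line. The hub at (325,204) is centred between the fingertips at columns 290 and 362.

```bash
python3 -c "
from h import *
f=cam('wrist')
print(plane(f,325.5,203.5,.100),plane(f,323,163,.097),plane(f,328.5,246,.097))"
```

```text
[0.55525086 0.18674119 0.1       ] [0.53321421 0.15941071 0.097     ] [0.58117767 0.2192813  0.097     ]
```

Request:
apply_moves(
  rows=[
    {"ax": 0,"ay": 0,"az": 0,"dx": -0.0005,"dy": 0.0015,"dz": 0.03,"jaw": -0.087},
    {"ax": 0,"ay": 0,"az": 0,"dx": -0.0005,"dy": 0.0015,"dz": 0.05,"jaw": -0.087},
    {"ax": 0,"ay": 0,"az": 0,"dx": -0.0005,"dy": 0.0015,"dz": 0.07,"jaw": -0.087},
    {"ax": 0,"ay": 0,"az": 0,"dx": -0.0005,"dy": 0.0015,"dz": 0.09,"jaw": -0.087},
    {"ax": 0,"ay": 0,"az": 0,"dx": -0.0005,"dy": 0.0015,"dz": 0.1025,"jaw": -0.087},
  ],
)

```text
time_s: 11.58
eef_pos: [0.5561, 0.1888, 0.0367]
tcp_rot: [1.271, -2.871, -0.0]
wrist_force: [0.1, -0.1, -0.2]
grip_width: 0.0419
grip_force: 0.0
```

Request:
apply_moves(
  rows=[
    {"ax": 0,"ay": 0,"az": 0.1,"dx": 0,"dy": 0,"dz": 0,"jaw": -0.087},
    {"ax": 0,"ay": 0,"az": 0.2,"dx": 0,"dy": 0,"dz": 0,"jaw": -0.087},
    {"ax": 0,"ay": 0,"az": 0.3,"dx": 0,"dy": 0,"dz": 0,"jaw": -0.087},
    {"ax": 0,"ay": 0,"az": 0.4,"dx": 0,"dy": 0,"dz": 0,"jaw": -0.087},
    {"ax": 0,"ay": 0,"az": 0.5,"dx": 0,"dy": 0,"dz": 0,"jaw": -0.087},
  ],
)

```text
time_s: 12.2
eef_pos: [0.5573, 0.189, 0.0378]
tcp_rot: [-0.068, 3.14, 0.0]
wrist_force: [1.7, -0.7, -0.5]
grip_width: 0.0419
grip_force: 0.9
```

```bash
python3 -c "
from h import *
to([.559,.189,.037],138); print(manip.read_state()['torque'])"
```

```text
t 12.2 tcp [0.5573 0.189  0.0378] yaw_y 92.47 zax [ 4.e-04  1.e-04 -1.e+00] q [ 0.32  0.46  1.82 -0.    0.86 -1.29] F [ 1.7 -0.7 -0.5] w 0.0419
d [-0.0017 -0.0001  0.0008] az -0.5059
[-0.01060398 -0.33958187  0.0898982 ]
```

Request:
apply_moves(
  rows=[
    {"ax": 0,"ay": 0,"az": 0.11,"dx": -0.001,"dy": 0,"dz": 0,"jaw": -0.087},
    {"ax": 0,"ay": 0,"az": 0.22,"dx": -0.001,"dy": 0,"dz": 0,"jaw": -0.087},
    {"ax": 0,"ay": 0,"az": 0.33,"dx": -0.001,"dy": 0,"dz": 0,"jaw": -0.087},
    {"ax": 0,"ay": 0,"az": 0.44,"dx": -0.001,"dy": 0,"dz": 0,"jaw": -0.087},
    {"ax": 0,"ay": 0,"az": 0.55,"dx": -0.001,"dy": 0,"dz": 0,"jaw": -0.087},
  ],
)

```text
time_s: 12.82
eef_pos: [0.5587, 0.1887, 0.0378]
tcp_rot: [1.253, 2.88, 0.0]
wrist_force: [1.7, -2.3, 0.4]
grip_width: 0.0418
grip_force: 0.9
```

```bash
python3 -c "
from h import *
to([.559,.189,.037],-102); print(manip.read_state()['torque'])
f=cam('wrist');save(f,'w4.png');im=f['frame'];hs=cv2.cvtColor(im,cv2.COLOR_RGB2HSV)
m=((hs[...,1]<60)&(hs[...,2]>95)).astype(np.uint8)
n,l,st,c=cv2.connectedComponentsWithStats(m)
for i in range(1,n):
  if st[i,4]>150:
    r=cv2.minAreaRect(np.argwhere(l==i)[:,::-1].astype(np.float32));print(st[i],c[i].round(),[np.round(x,1) for x in r])"
```

```text
t 12.82 tcp [0.5587 0.1887 0.0378] yaw_y 42.95 zax [ 1.e-03 -3.e-04 -1.e+00] q [ 0.32  0.46  1.82 -0.    0.86 -0.43] F [ 1.7 -2.3  0.4] w 0.0418
d [-0.      0.0004  0.0008] az 1.6106
[-0.29080537 -0.24768686  0.02392707]
[200 111  32  29 380] [213. 124.] [array([213.6, 123.5]), array([14.7, 35.5]), np.float64(46.3)]
[275 116  20  20 311] [284. 126.] [array([284.5, 125.5]), array([19., 19.]), np.float64(90.0)]
[ 216  125  106   89 1874] [267. 168.] [array([268.8, 168.1]), array([126.3,  15.8]), np.float64(39.0)]
[224 181  18  18 267] [233. 189.] [array([232.5, 189.5]), array([17., 17.]), np.float64(90.0)]
[ 267  210  100   82 3066] [320. 246.] [array([324. , 244.7]), array([121.9,  44.7]), np.float64(37.5)]
[396 222  18  18 239] [405. 230.] [array([404.8, 230.8]), array([16.3, 17. ]), np.float64(45.0)]
[   0  225  103   76 4249] [ 49. 254.] [array([ 49.4, 257.7]), array([100.2,  71.3]), np.float64(12.7)]
[257 362  34   7 175] [273. 366.] [array([273.5, 365. ]), array([ 6., 33.]), np.float64(90.0)]
```

The wing line trails the finger line by about 37° and is turning with it. I'll continue the stroke.

Request:
apply_moves(
  rows=[
    {"ax": 0,"ay": 0,"az": 0.11,"dx": 0,"dy": 0,"dz": 0,"jaw": -0.087},
    {"ax": 0,"ay": 0,"az": 0.22,"dx": 0,"dy": 0,"dz": 0,"jaw": -0.087},
    {"ax": 0,"ay": 0,"az": 0.33,"dx": 0,"dy": 0,"dz": 0,"jaw": -0.087},
    {"ax": 0,"ay": 0,"az": 0.44,"dx": 0,"dy": 0,"dz": 0,"jaw": -0.087},
    {"ax": 0,"ay": 0,"az": 0.55,"dx": 0,"dy": 0,"dz": 0,"jaw": -0.087},
  ],
)

```text
time_s: 13.5
eef_pos: [0.5586, 0.1896, 0.0377]
tcp_rot: [-2.341, -2.094, -0.002]
wrist_force: [1.4, 2.0, -1.8]
grip_width: 0.0416
grip_force: 1.3
```

Request:
apply_moves(
  rows=[
    {"ax": 0,"ay": 0,"az": 0.11,"dx": 0,"dy": 0,"dz": 0,"jaw": -0.087},
    {"ax": 0,"ay": 0,"az": 0.22,"dx": 0,"dy": 0,"dz": 0,"jaw": -0.087},
    {"ax": 0,"ay": 0,"az": 0.33,"dx": 0,"dy": 0,"dz": 0,"jaw": -0.087},
    {"ax": 0,"ay": 0,"az": 0.44,"dx": 0,"dy": 0,"dz": 0,"jaw": -0.087},
    {"ax": 0,"ay": 0,"az": 0.55,"dx": 0,"dy": 0,"dz": 0,"jaw": -0.087},
  ],
)

```text
time_s: 14.12
eef_pos: [0.5592, 0.1895, 0.0379]
tcp_rot: [-3.003, -0.922, -0.003]
wrist_force: [1.9, 0.9, -2.2]
grip_width: 0.0419
grip_force: 1.1
```

Request:
apply_moves(
  rows=[
    {"ax": 0,"ay": 0,"az": 0.11,"dx": 0,"dy": 0,"dz": 0,"jaw": -0.087},
    {"ax": 0,"ay": 0,"az": 0.22,"dx": 0,"dy": 0,"dz": 0,"jaw": -0.087},
    {"ax": 0,"ay": 0,"az": 0.33,"dx": 0,"dy": 0,"dz": 0,"jaw": -0.087},
    {"ax": 0,"ay": 0,"az": 0.44,"dx": 0,"dy": 0,"dz": 0,"jaw": -0.087},
    {"ax": 0,"ay": 0,"az": 0.55,"dx": 0,"dy": 0,"dz": 0,"jaw": -0.087},
  ],
)

```text
time_s: 14.75
eef_pos: [0.5592, 0.1892, 0.0379]
tcp_rot: [-3.113, 0.42, -0.003]
wrist_force: [2.3, -0.7, -0.9]
grip_width: 0.0423
grip_force: 1.0
```

```bash
cat >> h.py <<'E'
def wing():
    f=cam('wrist');hs=cv2.cvtColor(f['frame'],cv2.COLOR_RGB2HSV)
    m=((hs[...,1]<60)&(hs[...,2]>95)).astype(np.uint8)
    n,l,st,c=cv2.connectedComponentsWithStats(m)
    for i in range(1,n):
        if st[i,4]>150 and 230<c[i][0]<420 and 150<c[i][1]<330:
            r=cv2.minAreaRect(np.argwhere(l==i)[:,::-1].astype(np.float32));print(st[i],c[i].round(),[np.round(x,1) for x in r])
    return f
E
python3 -c "
from h import *
to([.559,.189,.037],-120); wing()"
```

```text
t 14.75 tcp [0.5592 0.1892 0.0379] yaw_y -105.36 zax [ 1.8e-03  3.0e-04 -1.0e+00] q [ 0.32  0.46  1.82 -0.    0.86  2.16] F [ 2.3 -0.7 -0.9] w 0.0423
d [-0.0001  0.0002  0.0009] az 0.1626
[ 265  204  101   97 2206] [322. 251.] [array([320.2, 245.5]), array([129.5,  38.9]), np.float64(45.8)]
[305 290  17  11 154] [313. 296.] [array([313., 295.]), array([10., 16.]), np.float64(90.0)]
[231 323 180   6 717] [309. 325.] [array([320.5, 325.5]), array([  5., 179.]), np.float64(90.0)]
```

The wing has advanced about 195° so far. I'll lift clear, unwind the wrist and take the second stroke.

Request:
apply_moves(
  rows=[
    {"ax": 0,"ay": 0,"az": -0.1,"dx": 0,"dy": 0,"dz": 0,"jaw": -0.087},
    {"ax": 0,"ay": 0,"az": -0.2,"dx": 0,"dy": 0,"dz": -0.03,"jaw": -0.087},
    {"ax": 0,"ay": 0,"az": -0.3,"dx": 0,"dy": 0,"dz": -0.06,"jaw": -0.087},
    {"ax": 0,"ay": 0,"az": -0.41,"dx": 0,"dy": 0,"dz": -0.06,"jaw": -0.087},
    {"ax": 0,"ay": 0,"az": -0.52,"dx": 0,"dy": 0,"dz": -0.06,"jaw": -0.087},
  ],
)

```text
time_s: 15.42
eef_pos: [0.5584, 0.1891, 0.0981]
tcp_rot: [-3.018, -0.872, -0.001]
wrist_force: [0.2, -0.6, 0.2]
grip_width: 0.0419
grip_force: 0.0
```

Request:
apply_moves(
  rows=[
    {"ax": 0,"ay": 0,"az": -0.11,"dx": 0,"dy": 0,"dz": 0,"jaw": -0.087},
    {"ax": 0,"ay": 0,"az": -0.22,"dx": 0,"dy": 0,"dz": 0,"jaw": -0.087},
    {"ax": 0,"ay": 0,"az": -0.33,"dx": 0,"dy": 0,"dz": 0,"jaw": -0.087},
    {"ax": 0,"ay": 0,"az": -0.44,"dx": 0,"dy": 0,"dz": 0,"jaw": -0.087},
    {"ax": 0,"ay": 0,"az": -0.55,"dx": 0,"dy": 0,"dz": 0,"jaw": -0.087},
  ],
)

```text
time_s: 16.05
eef_pos: [0.5581, 0.189, 0.0975]
tcp_rot: [-2.376, -2.055, 0.0]
wrist_force: [0.2, -0.1, -0.6]
grip_width: 0.0419
grip_force: 0.0
```

Request:
apply_moves(
  rows=[
    {"ax": 0,"ay": 0,"az": -0.11,"dx": 0,"dy": 0,"dz": 0,"jaw": -0.087},
    {"ax": 0,"ay": 0,"az": -0.22,"dx": 0,"dy": 0,"dz": 0,"jaw": -0.087},
    {"ax": 0,"ay": 0,"az": -0.33,"dx": 0,"dy": 0,"dz": 0,"jaw": -0.087},
    {"ax": 0,"ay": 0,"az": -0.44,"dx": 0,"dy": 0,"dz": 0,"jaw": -0.087},
    {"ax": 0,"ay": 0,"az": -0.55,"dx": 0,"dy": 0,"dz": 0,"jaw": -0.087},
  ],
)

```text
time_s: 16.68
eef_pos: [0.5581, 0.189, 0.0975]
tcp_rot: [-1.297, -2.861, 0.0]
wrist_force: [0.2, 0.3, -0.6]
grip_width: 0.0417
grip_force: 0.0
```

Request:
apply_moves(
  rows=[
    {"ax": 0,"ay": 0,"az": -0.11,"dx": 0,"dy": 0,"dz": 0,"jaw": -0.087},
    {"ax": 0,"ay": 0,"az": -0.22,"dx": 0,"dy": 0,"dz": 0,"jaw": -0.087},
    {"ax": 0,"ay": 0,"az": -0.33,"dx": 0,"dy": 0,"dz": 0,"jaw": -0.087},
    {"ax": 0,"ay": 0,"az": -0.44,"dx": 0,"dy": 0,"dz": 0,"jaw": -0.087},
    {"ax": 0,"ay": 0,"az": -0.55,"dx": 0,"dy": 0,"dz": 0,"jaw": -0.087},
  ],
)

```text
time_s: 17.3
eef_pos: [0.5581, 0.189, 0.0975]
tcp_rot: [0.02, -3.141, -0.0]
wrist_force: [0.5, -0.3, -0.2]
grip_width: 0.0418
grip_force: 0.0
```

Request:
apply_moves(
  rows=[
    {"ax": 0,"ay": 0,"az": -0.11,"dx": 0,"dy": 0,"dz": 0,"jaw": -0.087},
    {"ax": 0,"ay": 0,"az": -0.22,"dx": 0,"dy": 0,"dz": 0,"jaw": -0.087},
    {"ax": 0,"ay": 0,"az": -0.33,"dx": 0,"dy": 0,"dz": 0,"jaw": -0.087},
    {"ax": 0,"ay": 0,"az": -0.36,"dx": 0,"dy": 0,"dz": 0,"jaw": -0.087},
  ],
)

```text
time_s: 17.8
eef_pos: [0.5581, 0.189, 0.0975]
tcp_rot: [0.892, -3.012, -0.0]
wrist_force: [0.6, 0.5, 0.0]
grip_width: 0.0419
grip_force: 0.0
```

```bash
python3 -c "
from h import *
to([.559,.189,.033],123); wing()"
```

```text
t 17.8 tcp [0.5581 0.189  0.0975] yaw_y 122.99 zax [-3.e-04  1.e-04 -1.e+00] q [ 0.32  0.38  1.78  0.    0.98 -1.82] F [0.6 0.5 0. ] w 0.0419
d [-0.0008 -0.0005  0.0645] az -0.0001
[383 147  15  15 184] [390. 154.] [array([390., 154.]), array([14., 14.]), np.float64(90.0)]
[ 310  171   28   98 1279] [323. 219.] [array([323.3, 219.4]), array([26.5, 96.2]), np.float64(6.1)]
[339 323  81   3 167] [384. 324.] [array([379., 324.]), array([ 2., 80.]), np.float64(90.0)]
```

Request:
apply_moves(
  rows=[
    {"ax": 0,"ay": 0,"az": 0,"dx": -0.001,"dy": 0,"dz": 0.03,"jaw": -0.087},
    {"ax": 0,"ay": 0,"az": 0,"dx": -0.001,"dy": 0,"dz": 0.05,"jaw": -0.087},
    {"ax": 0,"ay": 0,"az": 0,"dx": -0.001,"dy": 0,"dz": 0.063,"jaw": -0.087},
    {"ax": 0,"ay": 0,"az": 0.1,"dx": -0.001,"dy": 0,"dz": 0.063,"jaw": -0.087},
    {"ax": 0,"ay": 0,"az": 0.2,"dx": -0.001,"dy": 0,"dz": 0.063,"jaw": -0.087},
  ],
)

```text
time_s: 18.48
eef_pos: [0.5594, 0.1896, 0.0344]
tcp_rot: [0.391, -3.117, -0.0]
wrist_force: [0.7, 0.4, 1.0]
grip_width: 0.0421
grip_force: 0.0
```

Request:
apply_moves(
  rows=[
    {"ax": 0,"ay": 0,"az": 0.11,"dx": 0,"dy": 0,"dz": 0,"jaw": -0.087},
    {"ax": 0,"ay": 0,"az": 0.22,"dx": 0,"dy": 0,"dz": 0,"jaw": -0.087},
    {"ax": 0,"ay": 0,"az": 0.33,"dx": 0,"dy": 0,"dz": 0,"jaw": -0.087},
    {"ax": 0,"ay": 0,"az": 0.44,"dx": 0,"dy": 0,"dz": 0,"jaw": -0.087},
    {"ax": 0,"ay": 0,"az": 0.55,"dx": 0,"dy": 0,"dz": 0,"jaw": -0.087},
  ],
)

```text
time_s: 19.1
eef_pos: [0.5601, 0.1894, 0.0347]
tcp_rot: [0.95, 2.993, 0.0]
wrist_force: [1.5, -1.2, -2.4]
grip_width: 0.0423
grip_force: 1.0
```

Request:
apply_moves(
  rows=[
    {"ax": 0,"ay": 0,"az": 0.11,"dx": 0,"dy": 0,"dz": 0,"jaw": -0.087},
    {"ax": 0,"ay": 0,"az": 0.22,"dx": 0,"dy": 0,"dz": 0,"jaw": -0.087},
    {"ax": 0,"ay": 0,"az": 0.33,"dx": 0,"dy": 0,"dz": 0,"jaw": -0.087},
    {"ax": 0,"ay": 0,"az": 0.44,"dx": 0,"dy": 0,"dz": 0,"jaw": -0.087},
    {"ax": 0,"ay": 0,"az": 0.55,"dx": 0,"dy": 0,"dz": 0,"jaw": -0.087},
  ],
)

```text
time_s: 19.73
eef_pos: [0.5597, 0.1895, 0.0346]
tcp_rot: [2.116, 2.321, 0.001]
wrist_force: [1.5, -0.3, -1.6]
grip_width: 0.0423
grip_force: 1.2
```

```bash
python3 -c "
from h import *
to([.559,.189,.035],-58); wing(); print(manip.read_state()['torque'])"
```

```text
t 19.73 tcp [0.5597 0.1895 0.0346] yaw_y 5.29 zax [ 6.e-04  1.e-04 -1.e+00] q [ 0.32  0.47  1.82 -0.    0.86  0.23] F [ 1.5 -0.3 -1.6] w 0.0423
d [-0.0004 -0.0008 -0.0004] az 0.7032
[227 162  19  19 287] [236. 171.] [array([236., 171.]), array([18., 18.]), np.float64(90.0)]
[392 172  19  19 287] [401. 181.] [array([401., 181.]), array([18., 18.]), np.float64(90.0)]
[ 191  203  176   86 4213] [292. 233.] [array([285.9, 228.9]), array([193. ,  50.2]), np.float64(22.3)]
[229 241  18  17 240] [238. 249.] [array([237.5, 249. ]), array([16., 17.]), np.float64(90.0)]
[-0.06239804  0.00821241  0.01677304]
```

Request:
apply_moves(
  rows=[
    {"ax": 0,"ay": 0,"az": 0.1,"dx": 0,"dy": 0,"dz": 0,"jaw": -0.087},
    {"ax": 0,"ay": 0,"az": 0.2,"dx": 0,"dy": 0,"dz": 0,"jaw": -0.087},
    {"ax": 0,"ay": 0,"az": 0.3,"dx": 0,"dy": 0,"dz": 0,"jaw": -0.087},
    {"ax": 0,"ay": 0,"az": 0.4,"dx": 0,"dy": 0,"dz": 0,"jaw": -0.087},
    {"ax": 0,"ay": 0,"az": 0.47,"dx": 0,"dy": 0,"dz": 0,"jaw": -0.087},
  ],
)

```text
time_s: 20.4
eef_pos: [0.5603, 0.19, 0.0347]
tcp_rot: [-2.809, -1.407, -0.003]
wrist_force: [1.8, 0.9, -1.7]
grip_width: 0.0421
grip_force: 1.1
```

Request:
apply_moves(
  rows=[
    {"ax": 0,"ay": 0,"az": 0.03,"dx": 0,"dy": 0,"dz": 0,"jaw": -0.087},
    {"ax": 0,"ay": 0,"az": 0.06,"dx": 0,"dy": 0,"dz": 0,"jaw": -0.087},
    {"ax": 0,"ay": 0,"az": 0.09,"dx": 0,"dy": 0,"dz": 0,"jaw": -0.087},
    {"ax": 0,"ay": 0,"az": 0.12,"dx": 0,"dy": 0,"dz": 0,"jaw": -0.087},
  ],
)

```text
time_s: 20.9
eef_pos: [0.5603, 0.1899, 0.0348]
tcp_rot: [-2.927, -1.141, -0.003]
wrist_force: [2.1, 0.7, -1.2]
grip_width: 0.0419
grip_force: 1.0
```

```bash
python3 -c "
from h import *
to([.559,.189,.035],-58); wing(); print(manip.read_state()['torque'])"
```

```text
t 20.9 tcp [0.5603 0.1899 0.0348] yaw_y -47.42 zax [ 1.5e-03  6.0e-04 -1.0e+00] q [0.32 0.47 1.82 0.   0.85 1.15] F [ 2.1  0.7 -1.2] w 0.0419
d [-0.0016 -0.0002 -0.0002] az 0.1176
[ 266  208  101   81 2181] [316. 246.] [array([317.5, 247.2]), array([115.3,  52.8]), np.float64(15.4)]
[232 246  18  17 229] [241. 254.] [array([240.8, 253.8]), array([16.3, 15.6]), np.float64(45.0)]
[ 0.12969013 -0.14638049  0.06072978]
```

Not at the stop yet, so I'll keep going in small steps.

Request:
apply_moves(
  rows=[
    {"ax": 0,"ay": 0,"az": 0.03,"dx": 0,"dy": 0,"dz": 0,"jaw": -0.087},
    {"ax": 0,"ay": 0,"az": 0.06,"dx": 0,"dy": 0,"dz": 0,"jaw": -0.087},
    {"ax": 0,"ay": 0,"az": 0.08,"dx": 0,"dy": 0,"dz": 0,"jaw": -0.087},
  ],
)

```text
time_s: 21.32
eef_pos: [0.5601, 0.1898, 0.0347]
tcp_rot: [-2.993, -0.953, -0.002]
wrist_force: [1.3, 2.2, -1.4]
grip_width: 0.042
grip_force: 0.9
```

Request:
apply_moves(
  rows=[
    {"ax": 0,"ay": 0,"az": 0.02,"dx": 0,"dy": 0,"dz": 0,"jaw": -0.087},
    {"ax": 0,"ay": 0,"az": 0.04,"dx": 0,"dy": 0,"dz": 0,"jaw": -0.087},
  ],
)

```text
time_s: 21.58
eef_pos: [0.5598, 0.1896, 0.0345]
tcp_rot: [-3.023, -0.855, -0.001]
wrist_force: [1.5, 1.1, 0.3]
grip_width: 0.0423
grip_force: 0.8
```

Request:
apply_moves(
  rows=[
    {"ax": 0,"ay": 0,"az": 0.02,"dx": 0,"dy": 0,"dz": 0,"jaw": -0.087},
    {"ax": 0,"ay": 0,"az": 0.04,"dx": 0,"dy": 0,"dz": 0,"jaw": -0.087},
  ],
)

```text
time_s: 21.82
eef_pos: [0.5604, 0.1897, 0.0346]
tcp_rot: [3.049, 0.758, 0.003]
wrist_force: [5.0, 2.0, -0.6]
grip_width: 0.0419
grip_force: 2.5
```

```bash
python3 -c "
from h import *
to([.559,.189,.035],-58); print(manip.read_state()['torque'])"
```

```text
t 21.82 tcp [0.5604 0.1897 0.0346] yaw_y -62.08 zax [ 1.6e-03  4.0e-04 -1.0e+00] q [ 0.32  0.47  1.82 -0.    0.85  1.41] F [ 5.   2.  -0.6] w 0.0419
d [-0.0016 -0.0001 -0.0004] az -0.0453
[ 0.26558699 -0.81652878  0.12947305]
```

Resistance is rising to 5 N, so I'm close to the stop.

Request:
apply_moves(
  rows=[
    {"ax": 0,"ay": 0,"az": 0.02,"dx": 0,"dy": 0,"dz": 0,"jaw": -0.087},
    {"ax": 0,"ay": 0,"az": 0.02,"dx": 0,"dy": 0,"dz": 0,"jaw": -0.087},
  ],
)

```text
time_s: 22.08
eef_pos: [0.5608, 0.1897, 0.0346]
tcp_rot: [3.06, 0.712, 0.003]
wrist_force: [6.5, 1.7, -1.7]
grip_width: 0.0419
grip_force: 9.0
```

Request:
apply_moves(
  rows=[
    {"ax": 0,"ay": 0,"az": 0.03,"dx": 0,"dy": 0,"dz": 0,"jaw": -0.087},
    {"ax": 0,"ay": 0,"az": 0.03,"dx": 0,"dy": 0,"dz": 0,"jaw": -0.087},
  ],
)

```text
time_s: 22.32
eef_pos: [0.5609, 0.1897, 0.0347]
tcp_rot: [3.074, 0.643, 0.004]
wrist_force: [4.5, 1.8, -1.8]
grip_width: 0.0423
grip_force: 39.1
```

```bash
python3 -c "
from h import *
to([.559,.189,.035],-58); print(manip.read_state()['torque']); wing()"
```

```text
t 22.32 tcp [0.5609 0.1897 0.0347] yaw_y -66.35 zax [ 2.6e-03 -3.0e-04 -1.0e+00] q [ 0.32  0.47  1.82 -0.    0.85  1.48] F [ 4.5  1.8 -1.8] w 0.0423
d [-0.002  -0.0001 -0.0003] az -0.0928
[ 0.39903683 -0.87809627  1.89644442]
[ 263  213  103   88 2511] [312. 254.] [array([312.8, 248.5]), array([94.1, 82.1]), np.float64(73.4)]
```

The yaw moment is 1.9 N·m and the grip force 39 N, with the wing near its expected −96° line. That is the hard stop. Back off and lift away.

Request:
apply_moves(
  rows=[
    {"ax": 0,"ay": 0,"az": -0.1,"dx": 0,"dy": 0,"dz": 0,"jaw": -0.087},
    {"ax": 0,"ay": 0,"az": -0.2,"dx": 0,"dy": 0,"dz": 0,"jaw": -0.087},
    {"ax": 0,"ay": 0,"az": -0.3,"dx": 0,"dy": 0,"dz": -0.03,"jaw": -0.087},
    {"ax": 0,"ay": 0,"az": -0.3,"dx": 0,"dy": 0,"dz": -0.08,"jaw": -0.087},
    {"ax": 0,"ay": 0,"az": -0.3,"dx": 0,"dy": 0,"dz": -0.12,"jaw": -0.087},
  ],
)

```text
time_s: 23.0
eef_pos: [0.5587, 0.1891, 0.1557]
tcp_rot: [-2.842, -1.339, 0.003]
wrist_force: [0.1, 0.1, -0.3]
grip_width: 0.0419
grip_force: 0.0
```

Request:
apply_moves(
  rows=[
    {"ax": 0,"ay": 0,"az": 0,"dx": 0,"dy": 0,"dz": -0.03,"jaw": -0.087},
    {"ax": 0,"ay": 0,"az": 0,"dx": 0,"dy": 0,"dz": -0.03,"jaw": -0.087},
  ],
)

```text
time_s: 23.25
eef_pos: [0.5603, 0.1897, 0.1864]
tcp_rot: [2.841, 1.339, 0.004]
wrist_force: [0.3, 0.5, -0.6]
grip_width: 0.0419
grip_force: 0.0
```

Run:
```python
from h import *
to(None); f=wing(); save(f,'w5.png')
hs=cv2.cvtColor(f['frame'],cv2.COLOR_RGB2HSV);m=((hs[...,1]<60)&(hs[...,2]>95)).astype(np.uint8)
n,l,st,c=cv2.connectedComponentsWithStats(m)
for i in range(1,n):
    if st[i,4]>100:
        r=cv2.minAreaRect(np.argwhere(l==i)[:,::-1].astype(np.float32));b=cv2.boxPoints(r)
        e=sorted([( (b[k]+b[(k+1)%4])/2, np.linalg.norm(b[k]-b[(k+1)%4])) for k in range(4)],key=lambda t:t[1])[:2]
        print(st[i],np.round(r[1],0),[(plane(f,*p,.09).round(3)[:2],plane(f,*p,.03).round(3)[:2]) for p,_ in e])
s=cam('scene')['frame'];o=cv2.imread('pics/scene0.png')[...,::-1]
d=(np.abs(s.astype(int)-o).max(2)>40).astype(np.uint8); n,l,st,c=cv2.connectedComponentsWithStats(d)
print([list(x) for x in st[1:] if x[4]>15])
```

```text
t 23.25 tcp [0.5603 0.1897 0.1864] yaw_y -39.53 zax [ 2.6e-03  9.0e-04 -1.0e+00] q [ 0.32  0.29  1.7  -0.    1.15  1.01] F [ 0.3  0.5 -0.6] w 0.0419
[303 158  44  63 678] [324. 189.] [array([325.2, 189. ]), array([72.9, 18.7]), np.float64(49.4)]
[258 188  57  50 590] [287. 213.] [array([286.4, 213. ]), array([12.3, 68.2]), np.float64(52.3)]
[  24    0   63   59 1062] [79. 17.] [(array([0.468, 0.5  ]), array([0.441, 0.549])), (array([0.467, 0.439]), array([0.441, 0.477]))]
[ 606    0   34   66 1144] [65. 33.] [(array([0.88 , 0.156]), array([0.935, 0.138])), (array([0.857, 0.105]), array([0.906, 0.077]))]
[ 456   16  134  156 9032] [129.  91.] [(array([0.767, 0.203]), array([0.799, 0.195])), (array([0.781, 0.071]), array([0.815, 0.036]))]
[336 125  12  12 113] [11. 11.] [(array([0.615, 0.232]), array([0.617, 0.229])), (array([0.616, 0.225]), array([0.618, 0.22 ]))]
[303 158  44  63 678] [73. 19.] [(array([0.56, 0.23]), array([0.551, 0.227])), (array([0.561, 0.152]), array([0.552, 0.133]))]
[258 188  57  50 590] [12. 68.] [(array([0.549, 0.197]), array([0.537, 0.188])), (array([0.472, 0
[... 1198 characters left out ...]
(59), np.int32(24), np.int32(9), np.int32(95)], [np.int32(191), np.int32(61), np.int32(19), np.int32(39), np.int32(447)], [np.int32(219), np.int32(68), np.int32(19), np.int32(15), np.int32(155)], [np.int32(209), np.int32(71), np.int32(5), np.int32(8), np.int32(22)], [np.int32(246), np.int32(70), np.int32(7), np.int32(21), np.int32(66)], [np.int32(400), np.int32(118), np.int32(7), np.int32(7), np.int32(16)], [np.int32(385), np.int32(144), np.int32(7), np.int32(8), np.int32(37)], [np.int32(351), np.int32(171), np.int32(7), np.int32(10), np.int32(41)], [np.int32(388), np.int32(174), np.int32(8), np.int32(9), np.int32(44)], [np.int32(371), np.int32(176), np.int32(11), np.int32(7), np.int32(40)]]
```

The wing line measures about 91° in world, against 84° at the stop, which is within the tolerance plus measurement error. The head is at x≈0.447, where it was pushed home, and the before/after difference shows no bystander moved. Handing in.

```bash
python3 -c "
from workcell import manip
print(manip.close_job())"
```

```text
the job is handed in; nothing more can be done
None
```

The stake is pushed home against the column and its clamp's wing screw is wound to its hard stop; the arm is clear of everything, no bystander shows any movement, and the job was handed in at about 23 s with no verdict returned.

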